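# Tip a standing shielding brick over and lay it across the joint

## Robot

A 7-joint arm with a two-finger parallel gripper is mounted at the origin on a cart in front of the work surface, level with it; the furniture and walls round the work are solid. World frame = base frame: x ahead of the robot, y to its left, z up, the work surface at z = 0. Lengths are in m, angles in rad, forces in N, time in s.
With the tool pointing down it reaches from about 0.35 to 0.9 m from the base axis. Payload 8.1 kg.
Tool frame: the origin (TCP) lies midway between the tips of the shut fingers; the grasp point (between the pads) lies 19 mm behind it; z points along the fingers, y is the line along which they close (so a half turn about z gives the same grasp; the last joint's range is limited). The gripper opens to 92 mm and grips with 3 to 60 N. Pads are 19 mm wide; open, the fingers measure 130 mm over their backs; the gripper's body (75 mm by 190 mm) begins 47 mm behind the grasp point.
Start: joints at [-1.418, 0.434, 0.025, 1.573, -0.012, 1.134, -0.075], TCP at [0.158, 0.605, 0.227] pointing down, gripper open.
Joint ranges: [-2.62, 2.62], [-0.44, 2.09], [-1.27, 1.32], [0.08, 2.57], [-1.32, 4.46], [0.12, 2], [-2.74, 2.74]. Speed limits (rad/s): [2.22, 2.22, 3.01, 3.01, 3.14, 3.14, 3.14].

## Interface

Orientations are given as a unit quaternion [w, x, y, z].
In Python, from rig import readout, camera, camera_model, hand_in, models gives the robot as it stands. The module is installed in compiled form; this text tells all that it offers.
- The arm moves only by the tool arm_command, never from a script. Its argument "moves" is a list of rows, each an object of numbers: "tx", "ty", "tz": the shift along the tool's x, y, z in mm; "yaw": the turn about the tool's z in degrees. In form: [{"tx": .., "ty": .., "tz": .., "yaw": ..}, ...]. A call has exactly 8 rows; each row shifts and turns the commanded pose from where the row before left it, along the tool's axes as they then stand; what a row does not reach is not made up. A row lasts 1/10 s, in which the tool goes at most 50 mm and 8.59 degrees, less where a joint would pass 70% of its speed; a pose out of reach is approached as far as the arm can. A call with a gripper value outside its range is refused whole. "gripper" is the closure, from 0 (fully open) to 1 (shut), set as the call begins (left out, the last holds). The fingers move at their own pace and stop on an object; "newtons" is the grip in N (left out, the last holds). Time passes only in rows, so rows that do not move let the fingers close, or fill a call up. It gives the time, the measured TCP pose, the force, the opening and the grip force at its end, in the units of the state.
- readout.sense(): the state, without advancing time (a new reading comes with each control period).
- camera(name): name is "side" or "top" or "wrist"; returns the picture (384x512x3 uint8, red, green, blue); there is no depth.
- camera_model(name): a dict with "fx", "fy", "cx", "cy" (pixels), "k1" (the pictures are not rectified: a ray, as slopes to the right and down, at radius r is drawn at 1 + k1 r^2 times it, then the intrinsics apply), "R" (3x3) and "t" (3): a world point X has camera coordinates R X + t; the wrist camera has in their place "hand_eye" (4x4, takes a point from camera to tool coordinates, whose origin is the TCP and whose axes are the flange's). Camera axes: x right, y down, z forward; pixel columns grow to the right and rows downward; lengths in m; the calibration is good to about 2 mm. A picture is of the moment at which its call begins: read the wrist's pose just before it. camera_model takes no time and is no camera call.
- hand_in(): hands the job in; it is judged then, once.
Trained networks look in the newest picture that a camera, given by its name, has taken for a name from the list of things; names that differ only in an ending like _2 or _b are one class to them, and where a whole thing is asked for, a point or a joint stands for the part that bears it (a point fixed in the world has none). Each returns a list of dicts, best first, with "score" (0 to 1); they miss things now and then, are a little off and sometimes report something else, mostly with a low value. They report only what shows in the picture. A call takes as long as a camera call. They do not tell look-alikes from the thing itself.
- models.cut_out(camera, target): "pixels" (384x512 bool, what is visible of it) and "box" ([left, top, right, bottom] in pixels, round what is visible of it).
- models.place_of(camera, target): "centre" ([column, row] in pixels: a listed point, or the origin of a listed thing).
The state is a dict: "time_s": time; "joint_positions": joint angles; "joint_vel": joint speeds; "joint_efforts": joint torques, N m; "tcp_pos": TCP position; "ee_rot": TCP orientation; "contact_force": force on the tool from outside, world axes, zero at the start; "wrist_torque": the same for the moment, N m; "width": finger opening in m; "finger_force": force on a finger pad.
Only numpy, scipy, OpenCV 4.12 (cv2) and the standard library are available. Lean on these libraries where they do the work, as an engineer would, in place of code of your own. Each camera call takes 0.05 s, during which the arm holds its last target. There are 200 camera calls.

## Task

The white shielding brick standing on its end must be the next one in the upper course of the small wall. Set its foot with a broad side flat against the front edge of the plywood board and tip it over that edge by pushing at the top, so that it comes to lie on the board, and let go of it. Then pick it up and lay it, broad side down and without dropping it, on the lower course so that it bridges the joint there, its end tight against the half brick and its sides in line with it; leave the wall's other bricks and everything else where they are.

Things in the scene. Friction and masses are not known exactly. Their poses are not given: they have to be found in the camera images.
- brick_center (a point): Centre of the loose white plastic brick, 150 x 64 x 44 mm, 0.3 to 0.55 kg, evenly weighted. z along the 150 mm length (up at the start), y along the 64 mm width, x along the 44 mm thickness; broad sides face along x, the +x one roughly toward the plywood board. It starts standing on end on the bench, 20 to 60 mm before the board's front edge, turned up to 25 degrees from it.
- brick_foot (a point): Centre of the end face on which the brick stands at the start, 75 mm from its centre; axes as the brick's.
- board_edge (a point): Middle of the top of the front edge of the plywood board fixed to the bench: 170 mm deep, 100 mm wide, 12 mm thick. x points level from this edge across the board (the way the brick is to fall), y along the edge, z up; the board covers x 0 to 170, y -50 to +50 mm. The 12 mm high edge face below this point is the stop; the brick stands on the bench before it (negative x).
- half_center (a point): Centre of the loose white half brick, 75 mm long, 64 wide, 44 high (0.2 kg), on the lower course against the upright steel end plate. y runs along the wall, away from the end plate, z up. The brick laid right has its centre 112.5 mm from here along +y at the same height, its z axis along this y (either way round).
- lower_a_center (a point): Centre of the first loose brick of the lower course (150 mm along y, 64 mm wide, 44 mm high, about 0.4 kg), lying on a 4 mm steel footing against the end plate (its top is 48 mm above the bench; the end plate, 96 mm wide, reaches 94 mm above the bench).
- lower_b_center (a point): Centre of the second brick of the lower course, like the first and end to end with it; their joint lies about 112 mm along +y from the half brick's centre.
- jar: Bystander: square brown jar with a cream cap, 68 x 68 x 126 mm; origin under its middle.
- tape: Bystander: roll of tape lying flat, 70 mm across, 20 mm high; origin under its middle.
- bottle: Bystander: white plastic bottle, 60 mm across, 108 mm high; origin under its middle.
- marker: Bystander: marker pen lying down, 139 x 17 mm; origin under its middle.
Mind the look-alikes: they are no part of the job. Leave any orange look-alike of the part that bears half_center alone.

How it is judged:
On the way, in this order (a step that is already met when the one before it is completed fails the run):
1. the brick leans over the board's front edge (7 to 35 degrees), its foot down at and bearing on that edge (angle between brick_center's own z axis and vertical between 0.12 and 0.6 rad and contact force between brick and board above 0.3 N and x of brick_foot in the frame of board_edge between -0.045 and 0.005 m and height (world z) of brick_foot below 0.028 m), for 0.05 s.
2. the brick lies on the board, broad side down, released and at rest (angle between the x axis of brick_center and the z axis of board_edge, either way round below 0.08 rad and height (world z) of brick_center below 0.045 m and contact force between brick and board above 1 N and contact force between brick and the fingers below 0.1 N and linear speed of brick below 0.02 m/s), for 0.2 s.
At the end, for the whole second after the job is handed in: The brick lies broad side down on the lower course, bridging its joint, level with the half brick: end gap to it under 3 mm, sides in line within 8 mm, turned by less than 4 degrees, released and at rest; the half brick and both lower bricks within 10 mm of where they were (y of brick_center in the frame of half_center between 0.11 and 0.1155 m and x of brick_center in the frame of half_center between -0.008 and 0.008 m and z of brick_center in the frame of half_center between -0.004 and 0.004 m and angle between the x axis of brick_center and the z axis of half_center, either way round below 0.06 rad and angle between the z axis of brick_center and the y axis of half_center, either way round below 0.07 rad and linear speed of brick below 0.01 m/s and contact force between brick and the fingers below 0.1 N and distance of each of half_center, lower_a_center, lower_b_center from where it was at the start of the episode below 0.01 m); the robot touches nothing.
It fails at once if the jar is moved by more than 30 mm (distance of jar from where it was at the start of the episode above 0.03 m).
It fails at once if the tape is moved by more than 30 mm (distance of tape from where it was at the start of the episode above 0.03 m).
It fails at once if the bottle is moved by more than 30 mm (distance of bottle from where it was at the start of the episode above 0.03 m).
It fails at once if the marker is moved by more than 30 mm (distance of marker from where it was at the start of the episode above 0.03 m).
It fails at once if the brick is let fall onto the wall (falls free there by more than about 6 mm) (horizontal distance between brick_center and half_center below 0.2 m and contact force between brick and the fingers below 0.1 N and linear speed of brick above 0.35 m/s).
It also fails if it takes over 70 s, if anything falls off the work surface, if the arm or the gripper's body presses on something with over 40 N, if the wrist force passes 120 N, or if a joint passes its speed limit or range.

## Working session

There is one attempt and no reset: what is moved stays moved. The work goes in short steps, Python scripts to look and compute and a tool call to move; the robot and the scene stay as the last step left them, time stands still between calls to the robot, and variables do not carry over. Pictures are saved under pics/ and viewed, at most 10 in all, crops included, and the job is handed in when it is done.

Besides the shell and the picture viewer there is one more tool, called after ">>>" as name(argument=value, ...) on one line, values as JSON. arm_command: Moves the arm, as the interface text tells. Its arguments: {"type":"object","properties":{"moves":{"type":"array"},"gripper":{"type":"number"},"newtons":{"type":"number"}},"required":["moves"]}

```bash
mkdir -p pics; cat > h.py <<'E'
import numpy as np, cv2
from rig import readout, camera, camera_model, models
from scipy.spatial.transform import Rotation as Ro
def quat(q): return Ro.from_quat([q[1],q[2],q[3],q[0]])
def cam(name, s=None):
    m=camera_model(name); K=np.array([[m['fx'],0,m['cx']],[0,m['fy'],m['cy']],[0,0,1.]])
    if name=='wrist':
        s=s or readout.sense(); T=np.eye(4); T[:3,:3]=quat(s['ee_rot']).as_matrix(); T[:3,3]=s['tcp_pos']
        W=np.linalg.inv(T@np.array(m['hand_eye'])); R,t=W[:3,:3],W[:3,3]
    else: R,t=np.array(m['R']),np.array(m['t'])
    return K,np.array([m['k1'],0,0,0.]),R,t
def proj(c,X):
    K,d,R,t=c; return cv2.projectPoints(np.array(X,float).reshape(-1,3),cv2.Rodrigues(R)[0],t,K,d)[0][:,0]
def onz(c,px,z):
    K,d,R,t=c; u=cv2.undistortPoints(np.array(px,float).reshape(-1,1,2),K,d)[:,0]
    r=np.c_[u,np.ones(len(u))]@R; o=-R.T@t
    return o+r*((z-o[2])/r[:,2])[:,None]
def snap(name,f):
    s=readout.sense(); im=camera(name); cv2.imwrite('pics/'+f+'.png',im[...,::-1]); return im,cam(name,s)
E
python3 - <<'E'
from h import *
print(readout.sense())
a,c1=snap('side','s0');b,c2=snap('top','t0')
cv2.imwrite('pics/both.png',cv2.resize(np.vstack([a,b])[...,::-1],None,fx=.78,fy=.78))
for n,c in(('side',c1),('top',c2)):
    print(n,'pos',-c[2].T@c[3],'axis',c[2][2])
    for o in 'brick_center brick_foot board_edge half_center lower_a_center lower_b_center jar tape bottle marker'.split():
        print(o,[(np.round(r['centre']),round(r['score'],2)) for r in models.place_of(n,o)][:3])
E
```

```text
{'time_s': 0.0, 'joint_positions': array([-1.41758819,  0.4352201 ,  0.02498345,  1.57410671, -0.01161806,
        1.13398531, -0.07508793]), 'joint_vel': array([ 0.00100517, -0.00147966, -0.00080948, -0.00106484, -0.00079289,
        0.00134984, -0.00044741]), 'joint_efforts': array([-3.96645055e-05, -6.67850804e+01,  9.85117704e-01, -3.14462471e+01,
       -6.05774671e-02,  4.26743086e-02,  1.85640206e-04]), 'tcp_pos': array([0.15806797, 0.60415066, 0.22594316]), 'ee_rot': array([-3.50990388e-05,  1.27592768e-01,  9.91826329e-01, -7.86318105e-04]), 'contact_force': array([-0.00497473,  0.07756677,  0.84210777]), 'wrist_torque': array([-0.01722418,  0.03630758,  0.03345597]), 'finger_force': 0.0, 'width': 0.09180138818820749}
side pos [0.34325649 1.04079301 0.97093052] axis [ 0.16740628 -0.71476479 -0.67903345]
brick_center [(array([300., 161.]), 0.92), (array([299., 175.]), 0.36)]
brick_foot [(array([297., 175.]), 0.69)]
board_edge [(array([295., 187.]), 0.83)]
half_center [(array([234., 358.]), 0.94), (array([256., 295.]), 0.72)]
lower_a_center [(array([262., 287.]), 0.71)]
lower_b_center [(array([273., 251.]), 0.56)]
jar [(array([238., 167.]), 0.95), (array([296., 159.]), 0.43)]
tape [(array([295., 185.]), 0.55), (array([301., 159.]), 0.45)]
bottle [(array([303., 154.]), 0.57), (array([239., 168.]), 0.16)]
marker [(array([212., 228.]), 0.59)]
top pos [0.37980476 0.11710611 1.52543285] axis [ 0.12106951 -0.00934982 -0.9926    ]
brick_center [(array([336., 232.]), 0.83)]
brick_foot [(array([330., 232.]), 0.71)]
board_edge [(array([314., 227.]), 0.87), (array([336., 230.]), 0.23)]
half_center [(array([110., 208.]), 0.83), (array([157., 214.]), 0.73)]
lower_a_center [(array([167., 220.]), 0.86)]
lower_b_center [(array([212., 217.]), 0.72)]
jar [(array([327., 162.]), 0.91)]
tape [(array([405., 233.]), 0.63)]
bottle [(array([380., 234.]), 0.7)]
marker [(array([170., 219.]), 0.57), (array([231., 161.]), 0.42)]
```

View pics/both.png

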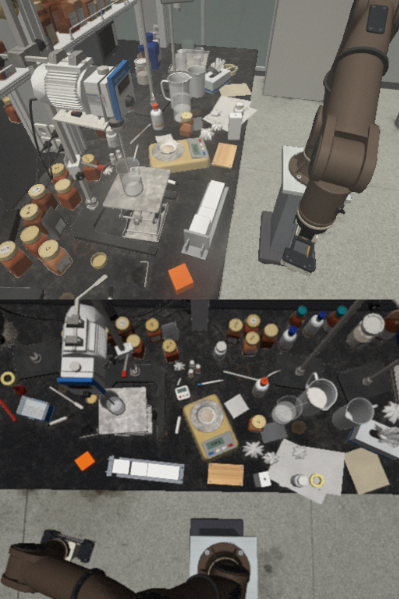

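Side picture: white brick at about (302,158), plywood board at (288,199), wall along (265,275), orange look-alike at (232,355). In the top picture these are at (336,231), (288,224), (185,217) and (108,207). Next, a close crop.

```bash
python3 - <<'E'
import cv2,numpy as np
a=cv2.imread('pics/s0.png')[130:340,210:340];b=cv2.imread('pics/t0.png')[190:260,130:370]
a=cv2.resize(a,None,fx=2.8,fy=2.8,interpolation=2); b=cv2.resize(b,None,fx=1.8,fy=1.8,interpolation=2)
o=np.zeros((590,800,3),np.uint8); o[:588,:364]=a; o[:126,366:798]=b
cv2.imwrite('pics/crop.png',o)
E
python3 - <<'E'
from h import *
c1,c2=cam('side'),cam('top')
from scipy.optimize import least_squares
def tri(p1,p2):
    return least_squares(lambda X:np.r_[proj(c1,X)[0]-p1,proj(c2,X)[0]-p2],[.5,0,.05])
for n,p,q in (('brick',(300,161),(336,232)),('edge',(295,187),(314,227)),('half',(256,295),(157,214)),('a',(262,287),(167,220)),('b',(273,251),(212,217)),('jar',(238,167),(327,162)),('foot',(297,175),(330,232)),):
    r=tri(p,q);print(n,r.x.round(3),r.cost.round(1))
E
```

```text
brick [ 0.417 -0.17   0.079] 0.9
edge [ 0.431 -0.104 -0.011] 0.7
half [0.469 0.481 0.052] 0.1
a [0.454 0.446 0.046] 1.6
b [0.458 0.283 0.022] 2.5
jar [ 0.684 -0.149  0.02 ] 0.6
foot [ 0.421 -0.161  0.009] 2.3
```

View pics/crop.png

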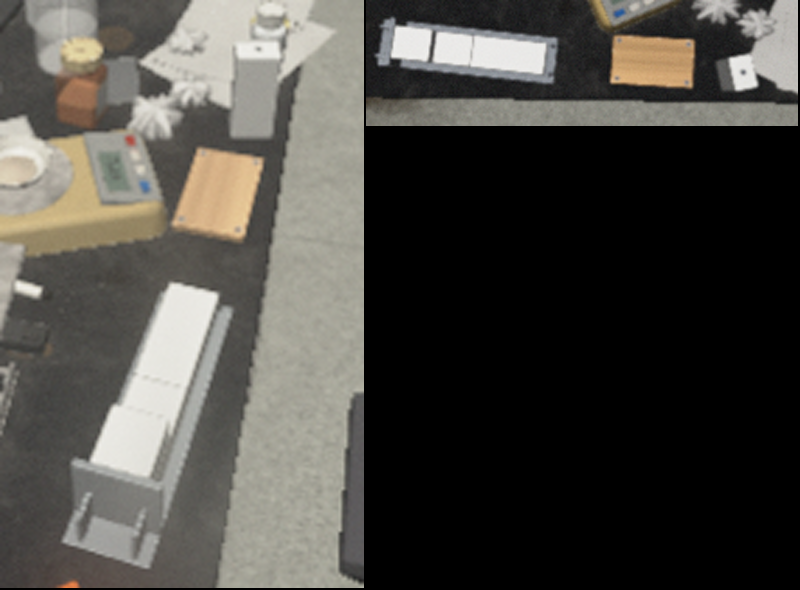

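Candidates: loose brick at side (302,158), standing; white half brick at side (256,295) against the end plate; orange look-alike at side (232,355), to be left alone; the two lower bricks. I take the standing white brick with the dark dot on top. The board's front edge is on its −y side, so the brick falls toward world +y, and the wall runs toward −y. I'll go above the wall first for a close look.

>>> arm_command(moves=[{"tx":-41,"ty":-15,"tz":-18},{"tx":-41,"ty":-15,"tz":-18},{"tx":-41,"ty":-15,"tz":-18},{"tx":-41,"ty":-15,"tz":-18},{"tx":-41,"ty":-15,"tz":-18},{"tx":-41,"ty":-15,"tz":-18},{"tx":-41,"ty":-15,"tz":-18},{"tx":-41,"ty":-15,"tz":-18}], gripper=0)

```text
invalid input
```

>>> arm_command(moves=[{"yaw":8.5},{"yaw":8.5},{"yaw":8.5},{"yaw":8.5},{"yaw":8.5},{"yaw":8.5},{"yaw":8.5},{"yaw":8.5}])

```text
invalid input
```

```bash
python3 - <<'E'
from h import *
s=readout.sense();print(s['tcp_pos'],s['joint_positions'].round(2),quat(s['ee_rot']).as_matrix().round(3));print(camera_model('wrist')['hand_eye'])
im,c=snap('wrist','w1'); print('cam',-c[2].T@c[3])
for o,z in (('half_center',.07),('lower_a_center',.026),('lower_b_center',.026)):
  for r in models.place_of('wrist',o)[:3]: print(o,np.round(r['centre']),round(r['score'],2),onz(c,r['centre'],z).round(4))
E
```

```text
[0.15817692 0.60466178 0.22676368] [-1.42  0.43  0.03  1.57 -0.01  1.13 -0.08] [[-0.967  0.253  0.   ]
 [ 0.253  0.967  0.   ]
 [-0.     0.    -1.   ]]
[[ 3.04508744e-06 -9.69440715e-01 -2.45325702e-01  6.54566864e-02]
 [ 9.99999472e-01 -2.49242187e-04  9.97329702e-04 -5.82815450e-04]
 [-1.02799753e-03 -2.45325576e-01  9.69440202e-01 -1.57254288e-01]
 [ 0.00000000e+00  0.00000000e+00  0.00000000e+00  1.00000000e+00]]
cam [0.09469506 0.6206551  0.38401537]
```

View pics/w1.png

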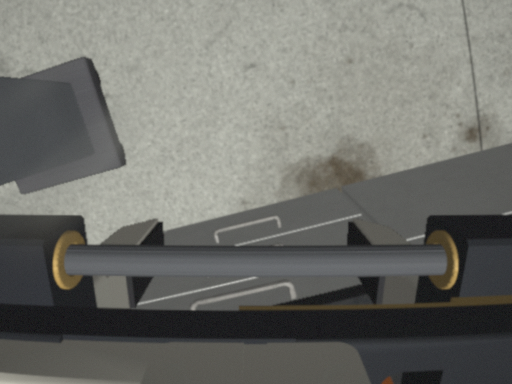

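The move was refused, probably because every row needs all four keys. The picture shows only the floor and the cabinet front, with the fingers at columns 130 and 390.

>>> arm_command(moves=[{"tx":-41,"ty":-15,"tz":-18,"yaw":0},{"tx":-41,"ty":-15,"tz":-18,"yaw":0},{"tx":-41,"ty":-15,"tz":-18,"yaw":0},{"tx":-41,"ty":-15,"tz":-18,"yaw":0},{"tx":-41,"ty":-15,"tz":-18,"yaw":0},{"tx":-41,"ty":-15,"tz":-18,"yaw":0},{"tx":-41,"ty":-15,"tz":-18,"yaw":0},{"tx":-41,"ty":-15,"tz":-18,"yaw":0}], gripper=0)

```text
time_s: 2.1
tcp_pos: [0.4463, 0.4043, 0.3718]
ee_rot: [0.0, 0.128, 0.992, 0.0]
contact_force: [0.1, 0.8, -0.2]
width: 0.092
finger_force: 0.0
```

>>> arm_command(moves=[{"tx":0,"ty":0,"tz":0,"yaw":8.5},{"tx":0,"ty":0,"tz":0,"yaw":8.5},{"tx":0,"ty":0,"tz":0,"yaw":8.5},{"tx":0,"ty":0,"tz":0,"yaw":8.5},{"tx":0,"ty":0,"tz":0,"yaw":8.5},{"tx":0,"ty":0,"tz":0,"yaw":8.5},{"tx":0,"ty":0,"tz":0,"yaw":8.5},{"tx":0,"ty":0,"tz":0,"yaw":8.5}])

```text
time_s: 2.9
tcp_pos: [0.445, 0.4056, 0.3708]
ee_rot: [-0.0, 0.663, 0.749, 0.0]
contact_force: [0.5, 0.4, -0.9]
width: 0.0918
finger_force: 0.0
```

```bash
cat > look.py <<'E'
from h import *
import sys
def look(f,objs):
    s=readout.sense();M=quat(s['ee_rot']).as_matrix();print('tcp',s['tcp_pos'].round(4),'tool y ang',np.degrees(np.arctan2(M[1,1],M[0,1])).round(2),s['joint_positions'].round(2))
    im,c=snap('wrist',f)
    for o,z in objs:
        for r in models.place_of('wrist',o)[:3]: print(o,np.round(r['centre']),round(r['score'],2),onz(c,r['centre'],z).round(4))
    return im,c
E
python3 - <<'E'
from look import *
look('w2',(('half_center',.07),('lower_a_center',.026),('lower_b_center',.026)))
E
```

```text
tcp [0.445  0.4056 0.3708] tool y ang 7.0 [-1.09  0.32  0.38  1.41 -0.12  1.43 -0.59]
half_center [279.  98.] 0.69 [[0.4668 0.4814 0.07  ]]
lower_a_center [268. 125.] 0.81 [[0.4599 0.4435 0.026 ]]
lower_b_center [251. 221.] 0.77 [[0.4526 0.2934 0.026 ]]
```

View pics/w2.png

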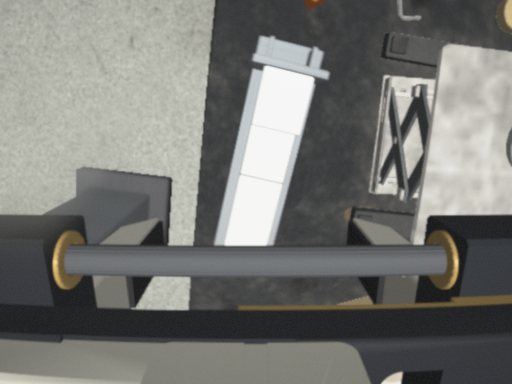

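Wrist picture: half brick's top at about (263,66)–(314,78)–(301,134)–(251,124), joint of the lower course near (262,178). Refining corners, then on to the brick.

```bash
python3 - <<'E'
from h import *
s=readout.sense(); c=cam('wrist',s); im=cv2.imread('pics/w2.png')
g=cv2.cvtColor(im,cv2.COLOR_BGR2GRAY)
p=np.array([[263,66],[314,78],[301,134],[251,124]],np.float32).reshape(-1,1,2)
q=cv2.cornerSubPix(g,p.copy(),(4,4),(-1,-1),(3,40,.01))[:,0]
X=onz(c,q,.092)[:,:2]; print(q.round(1),X.round(4),X.mean(0).round(4),[np.linalg.norm(X[i]-X[i-1]).round(4) for i in range(4)])
# lower course axis by white mask rows 140..205 at z .048
pts=[]
for r in range(140,206,5):
    w=np.where((g[r,200:330]>195))[0]+200
    a,b=onz(c,[(w.min(),r),(w.max(),r)],.048)[:,:2]; pts.append(np.r_[a,b])
pts=np.array(pts);mid=(pts[:,:2]+pts[:,2:])/2
print(np.polyfit(mid[:,1],mid[:,0],1),mid[[0,-1]].round(4), np.hypot(*(pts[:,2:]-pts[:,:2]).T).round(4))
j=onz(c,[(262,178)],.048);print('joint',j)
E
```

```text
[[264.9  64.4]
 [313.7  76.6]
 [301.9 132.5]
 [251.6 123.7]] [[0.442  0.5192]
 [0.5038 0.5131]
 [0.5003 0.4431]
 [0.4353 0.4454]] [0.4704 0.4802] [np.float64(0.074), np.float64(0.0621), np.float64(0.0701), np.float64(0.065)]
[0.10195426 0.41822115] [[0.4611 0.4236]
 [0.4519 0.3258]] [0.0847 0.0835 0.0838 0.0841 0.0844 0.0832 0.0835 0.0838 0.0797 0.0815
 0.0847 0.0836 0.0839 0.0842]
joint [[0.4601862  0.36810117 0.048     ]]
```

>>> arm_command(moves=[{"tx":-47,"ty":-2,"tz":0,"yaw":1},{"tx":-47,"ty":-2,"tz":0,"yaw":1},{"tx":-47,"ty":-2,"tz":0,"yaw":1},{"tx":-47,"ty":-2,"tz":0,"yaw":1},{"tx":-47,"ty":-2,"tz":0,"yaw":1},{"tx":-47,"ty":-2,"tz":0,"yaw":1},{"tx":-47,"ty":0,"tz":0,"yaw":1},{"tx":-47,"ty":0,"tz":0,"yaw":0}])

```text
time_s: 3.9
tcp_pos: [0.458, 0.0277, 0.371]
ee_rot: [0.0, 0.704, 0.711, 0.0]
contact_force: [0.3, 0.4, 1.2]
width: 0.0918
finger_force: 0.0
```

>>> arm_command(moves=[{"tx":-45,"ty":0,"tz":0,"yaw":0},{"tx":-45,"ty":0,"tz":0,"yaw":0},{"tx":-45,"ty":0,"tz":0,"yaw":0},{"tx":-45,"ty":0,"tz":0,"yaw":0},{"tx":-30,"ty":0,"tz":0,"yaw":0},{"tx":0,"ty":0,"tz":0,"yaw":0},{"tx":0,"ty":0,"tz":0,"yaw":0},{"tx":0,"ty":0,"tz":0,"yaw":0}])

```text
time_s: 4.7
tcp_pos: [0.4598, -0.1791, 0.3706]
ee_rot: [-0.0, 0.704, 0.71, 0.0]
contact_force: [-0.3, -0.1, -0.5]
width: 0.0916
finger_force: 0.0
```

```bash
python3 - <<'E'
from look import *
look('w3',(('brick_center',.075),('board_edge',.012)))
E
```

```text
tcp [ 0.4598 -0.1791  0.3706] tool y ang 0.53 [-0.44  0.13  0.81  1.69 -0.09  1.37  0.4 ]
brick_center [228. 144.] 0.63 [[ 0.4236 -0.1668  0.075 ]]
board_edge [243.  91.] 0.93 [[ 0.4406 -0.0956  0.012 ]]
```

View pics/w3.png

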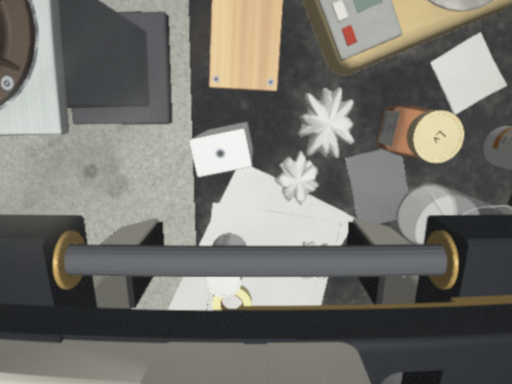

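Wrist picture: brick top at (190,140),(248,124),(253,161),(197,176); board front edge from (209,87) to (276,91); a white star stands right of it at (297,178), so I grasp near the top.

```bash
python3 - <<'E'
from h import *
s=readout.sense(); c=cam('wrist',s); g=cv2.imread('pics/w3.png',0)
def corners(l,z):
    p=np.array(l,np.float32).reshape(-1,1,2)
    q=cv2.cornerSubPix(g,p.copy(),(4,4),(-1,-1),(3,40,.01))[:,0]
    X=onz(c,q,z)[:,:2]
    print(q.round(1).tolist(),X.round(4).tolist(),'ctr',X.mean(0).round(4),'len',[np.linalg.norm(X[i]-X[i-1]).round(4) for i in range(len(X))]); return X
A=lambda v:np.degrees(np.arctan2(v[1],v[0])).round(1)
X=corners([[190,140],[248,124],[253,161],[197,176]],.15)
print('width dir',A(X[1]-X[0]),A(X[2]-X[3]),'thick dir',A(X[0]-X[3]),A(X[1]-X[2]))
B=corners([[209,87],[276,91]],.012); print('edge dir',A(B[1]-B[0]))
print('board left dir', A((lambda P:P[1]-P[0])(onz(c,[(209,80),(212,10)],.012)[:,:2])), 'right',A((lambda P:P[1]-P[0])(onz(c,[(277,85),(282,10)],.012)[:,:2])))
print('stars',onz(c,[(297,178),(328,122)],.02).round(3))
E
```

```text
[[191.60000610351562, 138.39999389648438], [246.89999389648438, 121.5], [253.0, 161.0], [195.3000030517578, 175.0]] [[0.389, -0.1516], [0.4505, -0.1327], [0.4575, -0.1765], [0.3919, -0.1931]] ctr [ 0.4222 -0.1635] len [np.float64(0.0417), np.float64(0.0643), np.float64(0.0444), np.float64(0.0677)]
width dir 17.1 14.2 thick dir 94.0 99.1
[[208.89999389648438, 86.4000015258789], [276.1000061035156, 90.4000015258789]] [[0.3912, -0.0888], [0.4901, -0.0938]] ctr [ 0.4407 -0.0913] len [np.float64(0.099), np.float64(0.099)]
edge dir -2.9
board left dir 86.7 right 87.2
stars [[ 0.525 -0.224  0.02 ]
 [ 0.567 -0.138  0.02 ]]
```

>>> arm_command(moves=[{"tx":15,"ty":-38,"tz":0,"yaw":0},{"tx":0,"ty":0,"tz":0,"yaw":-7},{"tx":0,"ty":0,"tz":0,"yaw":-6.5},{"tx":0,"ty":0,"tz":40,"yaw":0},{"tx":0,"ty":0,"tz":40,"yaw":0},{"tx":0,"ty":0,"tz":40,"yaw":0},{"tx":0,"ty":0,"tz":20,"yaw":0},{"tx":0,"ty":0,"tz":0,"yaw":0}])

```text
time_s: 5.65
tcp_pos: [0.4199, -0.1643, 0.2286]
ee_rot: [-0.002, 0.616, 0.788, -0.001]
contact_force: [-0.5, 0.1, 0.6]
width: 0.0916
finger_force: 0.0
```

```bash
python3 - <<'E'
from look import *
im,c=look('w4',(('brick_center',.075),('board_edge',.012)))
print(proj(c,[[.4222,-.1645,.15]]))
E
```

```text
tcp [ 0.4199 -0.1643  0.2286] tool y ang 13.93 [-0.43  0.16  0.8   2.01 -0.14  1.02  0.68]
board_edge [292. 105.] 0.63 [[ 0.4417 -0.0919  0.012 ]]
board_edge [222. 296.] 0.62 [[ 0.4195 -0.336   0.012 ]]
[[258.76829743 197.96652191]]
```

View pics/w4.png

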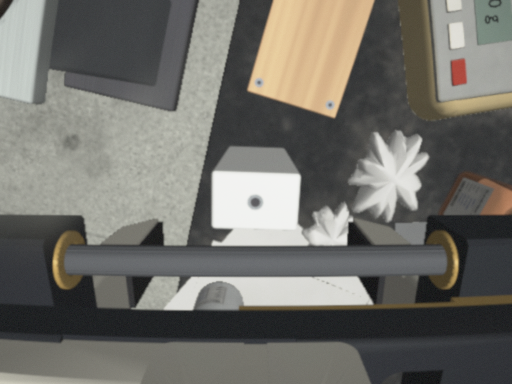

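Brick top at (212–300, 171–228), centred at (256,199) and aligned with the tool. Descending and gripping near the top.

>>> arm_command(moves=[{"tx":0,"ty":2,"tz":20,"yaw":0},{"tx":0,"ty":0,"tz":20,"yaw":0},{"tx":0,"ty":0,"tz":20,"yaw":0},{"tx":0,"ty":0,"tz":20,"yaw":0},{"tx":0,"ty":0,"tz":15,"yaw":0},{"tx":0,"ty":0,"tz":10,"yaw":0},{"tx":0,"ty":0,"tz":8,"yaw":0},{"tx":0,"ty":0,"tz":0,"yaw":0}])

```text
time_s: 6.6
tcp_pos: [0.4236, -0.1649, 0.1177]
ee_rot: [-0.0, 0.617, 0.787, 0.0]
contact_force: [0.3, -0.6, 0.2]
width: 0.0921
finger_force: 0.0
```

>>> arm_command(moves=[{"tx":0,"ty":0,"tz":0,"yaw":0},{"tx":0,"ty":0,"tz":0,"yaw":0},{"tx":0,"ty":0,"tz":0,"yaw":0},{"tx":0,"ty":0,"tz":0,"yaw":0},{"tx":0,"ty":0,"tz":0,"yaw":0},{"tx":0,"ty":0,"tz":0,"yaw":0},{"tx":0,"ty":0,"tz":0,"yaw":0},{"tx":0,"ty":0,"tz":0,"yaw":0}], gripper=1, newtons=20)

```text
time_s: 7.4
tcp_pos: [0.4234, -0.1652, 0.1179]
ee_rot: [0.0, 0.617, 0.787, 0.0]
contact_force: [-2.4, -0.5, 5.6]
width: 0.0645
finger_force: 19.8
```

>>> arm_command(moves=[{"tx":0,"ty":0,"tz":-5,"yaw":0},{"tx":0,"ty":0,"tz":0,"yaw":6},{"tx":0,"ty":0,"tz":0,"yaw":6},{"tx":0,"ty":0,"tz":0,"yaw":4.8},{"tx":15,"ty":7,"tz":0,"yaw":0},{"tx":15,"ty":7,"tz":0,"yaw":0},{"tx":12,"ty":0,"tz":0,"yaw":0},{"tx":0,"ty":0,"tz":0,"yaw":0}])

```text
time_s: 8.2
tcp_pos: [0.4392, -0.1219, 0.1224]
ee_rot: [-0.001, 0.724, 0.69, -0.0]
contact_force: [0.0, -0.8, -3.7]
width: 0.0644
finger_force: 19.8
```

```bash
python3 - <<'E'
from look import *
im,c=look('w5',(('board_edge',.012),))
print(readout.sense()['contact_force'],readout.sense()['wrist_torque'])
camera('side'); K=cam('side')
for o in ('brick_center','brick_foot','board_edge'): print(o,[(r['centre'],round(r['score'],2)) for r in models.place_of('side',o)][:2])
E
```

```text
tcp [ 0.4392 -0.1219  0.1224] tool y ang -2.8 [-0.47  0.36  0.81  2.14 -0.37  0.78  0.53]
board_edge [256. 151.] 0.94 [[ 0.4415 -0.0928  0.012 ]]
[-0.14018288  0.03687359 -4.68349475] [-0.16180211  0.03715618  0.04995721]
brick_center [([294.3, 184.4], 0.73), ([294.8, 162.5], 0.67)]
brick_foot [([294.2, 181.3], 0.81)]
board_edge [([292.4, 186.0], 0.66), ([210.0, 231.1], 0.17)]
```

View pics/w5.png

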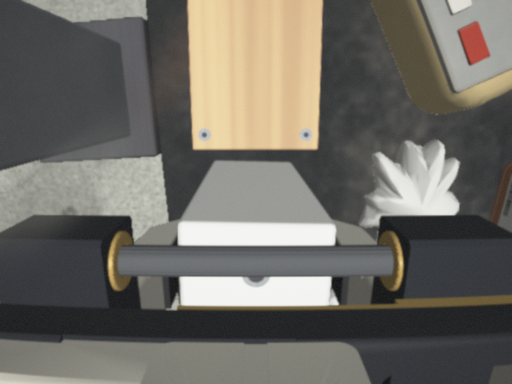

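The foot's front edge (row 161) is parallel to the board edge (row 150), a gap of about 9 mm, and it is centred. Lowering, then sliding up to the edge.

>>> arm_command(moves=[{"tx":0,"ty":0,"tz":3,"yaw":0},{"tx":0,"ty":0,"tz":1.5,"yaw":0},{"tx":2,"ty":0,"tz":0,"yaw":0},{"tx":2,"ty":0,"tz":0,"yaw":0},{"tx":2,"ty":0,"tz":0,"yaw":0},{"tx":1,"ty":0,"tz":0,"yaw":0},{"tx":0,"ty":0,"tz":0,"yaw":0},{"tx":0,"ty":0,"tz":0,"yaw":0}])

```text
time_s: 9.3
tcp_pos: [0.44, -0.1168, 0.1182]
ee_rot: [0.0, 0.725, 0.689, 0.0]
contact_force: [-0.4, -0.1, -4.5]
width: 0.0643
finger_force: 19.8
```

>>> arm_command(moves=[{"tx":0.5,"ty":0,"tz":0,"yaw":0},{"tx":0.5,"ty":0,"tz":0,"yaw":0},{"tx":0.5,"ty":0,"tz":0,"yaw":0},{"tx":0.5,"ty":0,"tz":0,"yaw":0},{"tx":0.5,"ty":0,"tz":0,"yaw":0},{"tx":0,"ty":0,"tz":0,"yaw":0},{"tx":0,"ty":0,"tz":0,"yaw":0},{"tx":0,"ty":0,"tz":0,"yaw":0}])

```text
time_s: 10.1
tcp_pos: [0.4401, -0.1144, 0.1182]
ee_rot: [0.0, 0.725, 0.689, 0.0]
contact_force: [-0.5, -0.1, -4.3]
width: 0.0643
finger_force: 19.8
```

```bash
python3 - <<'E'
from look import *
im,c=look('w6',())
s=readout.sense();print(s['contact_force'],s['wrist_torque'])
g=cv2.cvtColor(im,cv2.COLOR_RGB2GRAY); print(im[140:185,256].tolist())
E
```

```text
tcp [ 0.4401 -0.1144  0.1182] tool y ang -2.96 [-0.48  0.37  0.8   2.15 -0.38  0.77  0.52]
[ 0.03929231 -0.64502112 -3.63060412] [-0.06114163  0.09245176 -0.00090978]
[[229, 201, 156], [228, 198, 154], [228, 200, 155], [227, 198, 152], [228, 198, 153], [228, 199, 154], [227, 198, 153], [229, 200, 156], [228, 199, 153], [227, 199, 154], [228, 199, 154], [229, 200, 155], [228, 199, 153], [228, 199, 154], [229, 200, 156], [228, 200, 155], [228, 197, 154], [224, 193, 150], [203, 170, 133], [145, 127, 104], [110, 106, 101], [133, 133, 131], [149, 150, 147], [155, 155, 151], [154, 155, 151], [154, 155, 152], [154, 154, 150], [153, 153, 150], [153, 153, 151], [153, 153, 151], [153, 153, 150], [152, 154, 149], [155, 155, 151], [154, 156, 151], [153, 155, 151], [153, 154, 150], [153, 154, 150], [155, 156, 152], [154, 156, 151], [153, 155, 152], [154, 155, 152], [152, 155, 150], [154, 156, 151], [154, 155, 152], [154, 155, 151]]
```

>>> arm_command(moves=[{"tx":0,"ty":0,"tz":0.5,"yaw":0},{"tx":0,"ty":0,"tz":0.5,"yaw":0},{"tx":0.5,"ty":0,"tz":0,"yaw":0},{"tx":0.5,"ty":0,"tz":0,"yaw":0},{"tx":0.5,"ty":0,"tz":0,"yaw":0},{"tx":0.5,"ty":0,"tz":0,"yaw":0},{"tx":0,"ty":0,"tz":0,"yaw":0},{"tx":0,"ty":0,"tz":0,"yaw":0}])

```text
time_s: 10.95
tcp_pos: [0.44, -0.1131, 0.1178]
ee_rot: [0.0, 0.725, 0.688, -0.0]
contact_force: [-4.3, -1.9, 9.3]
width: 0.0644
finger_force: 19.9
```

```bash
python3 - <<'E'
from look import *
im,c=look('w6',())
s=readout.sense();print(s['contact_force'],s['wrist_torque'])
print(im[152:168,256].tolist())
E
```

```text
tcp [ 0.44   -0.1131  0.1178] tool y ang -3.0 [-0.48  0.37  0.8   2.15 -0.38  0.76  0.51]
[-4.21454602 -1.28612378 10.04219109] [-0.53183668  1.24108215  0.00308595]
[[227, 198, 152], [228, 199, 154], [228, 199, 154], [228, 199, 154], [229, 199, 154], [228, 197, 153], [227, 196, 152], [219, 187, 146], [180, 152, 119], [124, 113, 99], [124, 125, 121], [148, 149, 145], [152, 153, 149], [152, 153, 149], [153, 155, 151], [151, 153, 149]]
```

>>> arm_command(moves=[{"tx":0,"ty":0,"tz":-0.5,"yaw":0},{"tx":0,"ty":0,"tz":0,"yaw":0},{"tx":0,"ty":0,"tz":0,"yaw":0},{"tx":0,"ty":0,"tz":0,"yaw":0},{"tx":0,"ty":0,"tz":-20,"yaw":0},{"tx":0,"ty":0,"tz":-30,"yaw":0},{"tx":0,"ty":0,"tz":-20,"yaw":0},{"tx":0,"ty":0,"tz":0,"yaw":0}], gripper=0)

```text
time_s: 11.8
tcp_pos: [0.4418, -0.1127, 0.1898]
ee_rot: [0.001, 0.725, 0.689, 0.002]
contact_force: [0.1, -0.6, -0.4]
width: 0.0919
finger_force: 0.0
```

```bash
python3 - <<'E'
from look import *
im,c=look('w7',(('board_edge',.012),('brick_center',.075)))
im[:,:,:]=im
cv2.imwrite('pics/w7c.png',im[60:300,100:420,::-1])
E
```

```text
tcp [ 0.4418 -0.1127  0.1898] tool y ang -2.95 [-0.6   0.25  0.9   2.07 -0.24  0.93  0.38]
board_edge [254. 153.] 0.83 [[ 0.4421 -0.0947  0.012 ]]
```

View pics/w7c.png

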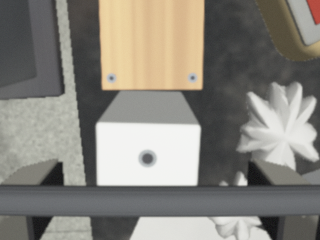

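>>> arm_command(moves=[{"tx":-35,"ty":0,"tz":0,"yaw":0},{"tx":-30,"ty":0,"tz":0,"yaw":0},{"tx":0,"ty":0,"tz":30,"yaw":0},{"tx":0,"ty":0,"tz":30,"yaw":0},{"tx":0,"ty":0,"tz":5,"yaw":0},{"tx":0,"ty":0,"tz":0,"yaw":0},{"tx":0,"ty":0,"tz":0,"yaw":0},{"tx":0,"ty":0,"tz":0,"yaw":0}], gripper=1)

```text
time_s: 12.75
tcp_pos: [0.4376, -0.1774, 0.1237]
ee_rot: [0.001, 0.725, 0.689, 0.001]
contact_force: [-0.4, 0.0, 1.2]
width: 0.0321
finger_force: 0.0
```

The brick stands free, flush and parallel against the board edge. Now pushing at the top.

>>> arm_command(moves=[{"tx":0,"ty":0,"tz":0,"yaw":0},{"tx":10,"ty":0,"tz":0,"yaw":0},{"tx":10,"ty":0,"tz":0,"yaw":0},{"tx":5,"ty":0,"tz":0,"yaw":0},{"tx":5,"ty":0,"tz":0,"yaw":0},{"tx":5,"ty":0,"tz":0,"yaw":0},{"tx":5,"ty":0,"tz":0,"yaw":0},{"tx":0,"ty":0,"tz":0,"yaw":0}])

```text
time_s: 13.55
tcp_pos: [0.4389, -0.1366, 0.1226]
ee_rot: [-0.0, 0.725, 0.689, 0.0]
contact_force: [0.3, -0.4, -0.8]
width: 0.0003
finger_force: 0.3
```

>>> arm_command(moves=[{"tx":4,"ty":0,"tz":0,"yaw":0},{"tx":4,"ty":0,"tz":0,"yaw":0},{"tx":4,"ty":0,"tz":0,"yaw":0},{"tx":3,"ty":0,"tz":0,"yaw":0},{"tx":0,"ty":0,"tz":0,"yaw":0},{"tx":0,"ty":0,"tz":0,"yaw":0},{"tx":0,"ty":0,"tz":0,"yaw":0},{"tx":0,"ty":0,"tz":0,"yaw":0}])

```text
time_s: 14.35
tcp_pos: [0.4396, -0.1225, 0.1227]
ee_rot: [-0.0, 0.725, 0.689, -0.0]
contact_force: [0.2, 0.3, -0.0]
width: 0.0006
finger_force: 0.1
```

```bash
python3 - <<'E'
from look import *
im,c=look('w8',())
cs=camera('side');print(readout.sense()['contact_force'])
a=cv2.resize(cs[140:220,260:340],(384,384),interpolation=2)
cv2.imwrite('pics/w8c.png',np.hstack([im[:,:400],a])[...,::-1])
E
```

```text
tcp [ 0.4396 -0.1225  0.1227] tool y ang -2.97 [-0.48  0.37  0.83  2.14 -0.39  0.78  0.54]
[ 0.00121437 -0.17533917  0.68142731]
```

View pics/w8c.png

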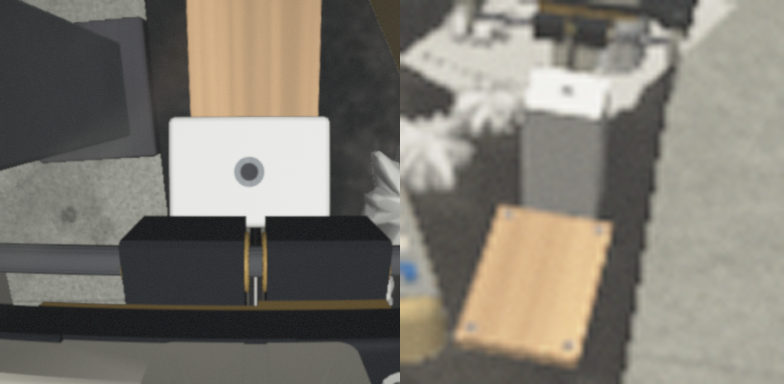

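The brick leans roughly 10° over the edge. Continuing gently until it falls.

>>> arm_command(moves=[{"tx":3,"ty":0,"tz":0,"yaw":0},{"tx":3,"ty":0,"tz":0,"yaw":0},{"tx":3,"ty":0,"tz":0,"yaw":0},{"tx":3,"ty":0,"tz":0,"yaw":0},{"tx":4,"ty":0,"tz":0,"yaw":0},{"tx":4,"ty":0,"tz":0,"yaw":0},{"tx":0,"ty":0,"tz":0,"yaw":0},{"tx":0,"ty":0,"tz":0,"yaw":0}])

```text
time_s: 15.25
tcp_pos: [0.4407, -0.1022, 0.1227]
ee_rot: [0.0, 0.725, 0.689, 0.0]
contact_force: [0.8, -1.3, 0.5]
width: 0.0003
finger_force: 0.0
```

>>> arm_command(moves=[{"tx":0,"ty":0,"tz":-30,"yaw":0},{"tx":0,"ty":0,"tz":-40,"yaw":0},{"tx":0,"ty":0,"tz":-40,"yaw":0},{"tx":0,"ty":0,"tz":-40,"yaw":0},{"tx":0,"ty":0,"tz":-30,"yaw":0},{"tx":0,"ty":0,"tz":0,"yaw":0},{"tx":0,"ty":0,"tz":0,"yaw":0},{"tx":0,"ty":0,"tz":0,"yaw":0}], gripper=0)

```text
time_s: 16.05
tcp_pos: [0.44, -0.1022, 0.3017]
ee_rot: [-0.001, 0.725, 0.689, -0.001]
contact_force: [-0.8, 0.3, 0.4]
width: 0.0598
finger_force: 0.0
```

```bash
python3 - <<'E'
from look import *
im,c=look('w9',(('brick_center',.034),))
E
```

```text
tcp [ 0.44   -0.1022  0.3017] tool y ang -2.96 [-0.78  0.08  0.98  1.9  -0.07  1.2   0.18]
brick_center [256. 114.] 0.68 [[ 0.4433 -0.0487  0.034 ]]
```

View pics/w9.png

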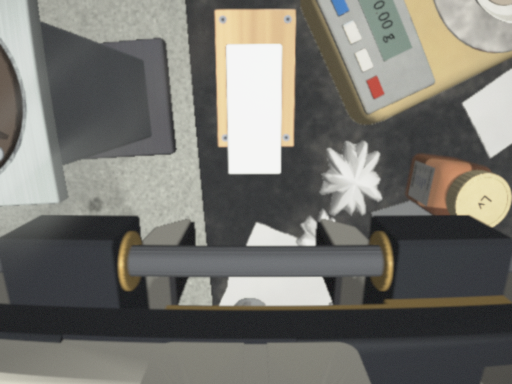

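The brick lies on the board at (227–281, 44–174), straight and released. My 10 pictures are used, so from here I work with numbers.

```bash
cat >> look.py <<'E'
def corners(c,g,l,z,w=4):
    q=cv2.cornerSubPix(g,np.array(l,np.float32).reshape(-1,1,2),(w,w),(-1,-1),(3,40,.01))[:,0]
    X=onz(c,q,z)[:,:2]; n=len(X)
    print(q.round(1).tolist(),'ctr',X.mean(0).round(4),'len',[np.linalg.norm(X[i]-X[i-1]).round(4) for i in range(n)],'dirs',[np.degrees(np.arctan2(*(X[i]-X[i-1])[::-1])).round(1) for i in range(n)]); return X
E
python3 - <<'E'
from look import *
c=cam('wrist');g=cv2.imread('pics/w9.png',0)
corners(c,g,[[227,44],[281,44],[281,174],[229,172]],.056)
E
```

```text
[[225.89999389648438, 45.29999923706055], [280.70001220703125, 43.79999923706055], [280.29998779296875, 173.0], [228.0, 173.39999389648438]] ctr [ 0.4409 -0.0452] len [np.float64(0.1468), np.float64(0.0615), np.float64(0.148), np.float64(0.0634)] dirs [np.float64(87.0), np.float64(-1.5), np.float64(-92.3), np.float64(177.5)]
```

>>> arm_command(moves=[{"tx":30,"ty":-1,"tz":0,"yaw":0},{"tx":27,"ty":-1,"tz":0,"yaw":0},{"tx":0,"ty":0,"tz":40,"yaw":0},{"tx":0,"ty":0,"tz":45,"yaw":0},{"tx":0,"ty":0,"tz":45,"yaw":0},{"tx":0,"ty":0,"tz":40,"yaw":0},{"tx":0,"ty":0,"tz":30,"yaw":0},{"tx":0,"ty":0,"tz":10,"yaw":0}])

```text
time_s: 16.95
tcp_pos: [0.439, -0.0458, 0.0896]
ee_rot: [-0.001, 0.726, 0.688, -0.003]
contact_force: [-0.4, 0.8, 0.9]
width: 0.0918
finger_force: 0.0
```

>>> arm_command(moves=[{"tx":0,"ty":0,"tz":15,"yaw":0},{"tx":0,"ty":0,"tz":15,"yaw":0},{"tx":0,"ty":0,"tz":15,"yaw":0},{"tx":0,"ty":0,"tz":10,"yaw":0},{"tx":0,"ty":0,"tz":8,"yaw":0},{"tx":0,"ty":0,"tz":5,"yaw":0},{"tx":0,"ty":0,"tz":0,"yaw":0},{"tx":0,"ty":0,"tz":0,"yaw":0}])

```text
time_s: 17.75
tcp_pos: [0.4418, -0.0454, 0.025]
ee_rot: [0.0, 0.725, 0.689, 0.0]
contact_force: [0.4, -0.1, 0.0]
width: 0.0921
finger_force: 0.0
```

>>> arm_command(moves=[{"tx":0,"ty":0,"tz":4,"yaw":0},{"tx":0,"ty":0,"tz":0,"yaw":0},{"tx":0,"ty":0,"tz":0,"yaw":0},{"tx":0,"ty":0,"tz":0,"yaw":0},{"tx":0,"ty":0,"tz":0,"yaw":0},{"tx":0,"ty":0,"tz":0,"yaw":0},{"tx":0,"ty":0,"tz":0,"yaw":0},{"tx":0,"ty":0,"tz":0,"yaw":0}], gripper=1, newtons=30)

```text
time_s: 18.55
tcp_pos: [0.4416, -0.0453, 0.0208]
ee_rot: [-0.0, 0.725, 0.689, 0.0]
contact_force: [-0.9, 0.5, 4.3]
width: 0.0638
finger_force: 30.0
```

>>> arm_command(moves=[{"tx":0,"ty":0,"tz":-10,"yaw":0},{"tx":0,"ty":0,"tz":-25,"yaw":0},{"tx":0,"ty":0,"tz":-35,"yaw":0},{"tx":0,"ty":0,"tz":-35,"yaw":0},{"tx":0,"ty":0,"tz":-35,"yaw":0},{"tx":0,"ty":0,"tz":-30,"yaw":0},{"tx":0,"ty":0,"tz":-10,"yaw":0},{"tx":0,"ty":0,"tz":0,"yaw":0}])

```text
time_s: 19.35
tcp_pos: [0.4421, -0.045, 0.2015]
ee_rot: [0.0, 0.725, 0.689, 0.001]
contact_force: [0.6, 0.2, -4.4]
width: 0.0638
finger_force: 30.0
```

```bash
python3 - <<'E'
from look import *
im,c=look('w10',(('brick_center',.2),))
s=readout.sense();print(s['contact_force'],s['wrist_torque'],s['width'],s['finger_force'])
g=cv2.cvtColor(im,cv2.COLOR_RGB2GRAY)
T=s['tcp_pos']; zt=T[2]+.035
M=quat(s['ee_rot']).as_matrix()
# expected far end of brick top (tool +x side)
P=[T+M@[.075,y,-.035] for y in(-.032,.032)]; print(proj(c,P).round(1))
print([ (r,np.where(g[r]>170)[0][[0,-1]].tolist() if (g[r]>170).any() else None) for r in range(60,230,20)])
print(g[::8,250].tolist())
E
```

```text
tcp [ 0.4421 -0.045   0.2015] tool y ang -2.92 [-0.81  0.21  0.96  2.08 -0.21  0.95  0.21]
brick_center [255. 248.] 0.66 [[ 0.4419 -0.0506  0.2   ]]
[-0.07527283 -0.188577   -4.32302373] [-0.14579188  0.08237415  0.03330467] 0.06384901515680118 29.99227076768875
[[161.1  75.5]
 [342.4  75.5]]
[(60, [206, 233]), (80, [168, 389]), (100, [167, 342]), (120, [169, 405]), (140, [170, 340]), (160, [171, 511]), (180, [172, 338]), (200, [174, 336]), (220, [174, 351])]
[44, 44, 45, 46, 47, 47, 158, 159, 159, 157, 217, 221, 223, 221, 222, 222, 223, 222, 223, 223, 223, 223, 223, 222, 223, 222, 223, 223, 221, 223, 222, 65, 82, 90, 82, 221, 220, 219, 214, 29, 31, 30, 33, 84, 100, 98, 99, 97]
```

Held securely, centred in the grip. Now above the wall for one close measurement of the half brick beyond the held brick's end.

>>> arm_command(moves=[{"tx":25,"ty":0,"tz":-25,"yaw":0},{"tx":46,"ty":0,"tz":-25,"yaw":0},{"tx":46,"ty":0,"tz":-25,"yaw":0},{"tx":46,"ty":0,"tz":-25,"yaw":0},{"tx":46,"ty":0,"tz":0,"yaw":0},{"tx":46,"ty":-2,"tz":0,"yaw":0},{"tx":46,"ty":0,"tz":0,"yaw":1},{"tx":46,"ty":0,"tz":0,"yaw":1}])

```text
time_s: 20.25
tcp_pos: [0.457, 0.2967, 0.295]
ee_rot: [-0.0, 0.737, 0.676, -0.002]
contact_force: [0.9, -0.1, -2.6]
width: 0.0639
finger_force: 30.0
```

>>> arm_command(moves=[{"tx":30,"ty":0,"tz":0,"yaw":0},{"tx":15,"ty":0,"tz":0,"yaw":0},{"tx":0,"ty":0,"tz":0,"yaw":0},{"tx":0,"ty":0,"tz":0,"yaw":0},{"tx":0,"ty":0,"tz":0,"yaw":0},{"tx":0,"ty":0,"tz":0,"yaw":0},{"tx":0,"ty":0,"tz":0,"yaw":0},{"tx":0,"ty":0,"tz":0,"yaw":0}])

```text
time_s: 21.05
tcp_pos: [0.462, 0.3395, 0.2976]
ee_rot: [-0.0, 0.737, 0.676, 0.0]
contact_force: [-0.9, 0.1, -3.4]
width: 0.0639
finger_force: 30.0
```

```bash
python3 - <<'E'
from look import *
im,c=look('w11',(('half_center',.07),))
s=readout.sense();T=s['tcp_pos'];M=quat(s['ee_rot']).as_matrix()
print('brick end exp',proj(c,[T+M@[.075,y,-.035] for y in(-.032,.032)]).round(1))
u=np.array([.09,1])/np.hypot(.09,1);v=np.array([u[1],-u[0]]);C=np.array([.4704,.4802])
print('half exp',proj(c,[np.r_[C+a*.0375*u+b*.032*v,.092] for a,b in((1,-1),(1,1),(-1,1),(-1,-1))]).round(1))
for r in range(0,100,5): 
    hs=cv2.cvtColor(im[r:r+1],cv2.COLOR_RGB2GRAY)[0].astype(int); d=np.diff(hs); k=np.where(abs(d)>18)[0]; print(r,[(i,d[i]) for i in k if 130<i<390])
E
```

```text
tcp [0.462  0.3395 0.2976] tool y ang -4.99 [-1.31  0.36  0.81  1.64 -0.27  1.26 -0.53]
half_center [252.  33.] 0.6 [[0.4709 0.4791 0.07  ]]
half_center [252. 250.] 0.34 [[0.4493 0.2313 0.07  ]]
brick end exp [[162.8  74.6]
 [346.7  74.5]]
half exp [[218.8 -11.9]
 [283.6 -11.8]
 [282.5  66.2]
 [219.9  66.1]]
0 [(np.int64(160), np.int64(-43)), (np.int64(161), np.int64(-28)), (np.int64(217), np.int64(25)), (np.int64(218), np.int64(54)), (np.int64(219), np.int64(52)), (np.int64(220), np.int64(22)), (np.int64(281), np.int64(-34)), (np.int64(282), np.int64(-70)), (np.int64(283), np.int64(-48)), (np.int64(371), np.int64(34)), (np.int64(372), np.int64(32)), (np.int64(373), np.int64(-19)), (np.int64(374), np.int64(-39)), (np.int64(379), np.int64(24)), (np.int64(382), np.int64(-26)), (np.int64(383), np.int64(-20)), (np.int64(387), np.int64(26)), (np.int64(388), np.int64(33))]
5 [(np.int64(161), np.int64(-40)), (np.int64(162), np.int64(-23)), (np.int64(217), np.int64(28)), (np.int64(218), np.int64(56)), (np.int64(219), np.int64(51)), (np.int64(220), np.int64(22)), (np.int64(281), np.int64(-37)
[... 8295 characters left out ...]
 (np.int64(386), np.int64(21)), (np.int64(387), np.int64(30))]
90 [(np.int64(342), np.int64(-40)), (np.int64(343), np.int64(-64)), (np.int64(344), np.int64(-32)), (np.int64(379), np.int64(32)), (np.int64(380), np.int64(34)), (np.int64(382), np.int64(-34)), (np.int64(383), np.int64(-19)), (np.int64(387), np.int64(30)), (np.int64(388), np.int64(19))]
95 [(np.int64(166), np.int64(33)), (np.int64(167), np.int64(19)), (np.int64(342), np.int64(-40)), (np.int64(343), np.int64(-62)), (np.int64(344), np.int64(-36)), (np.int64(379), np.int64(26)), (np.int64(380), np.int64(31)), (np.int64(382), np.int64(-29)), (np.int64(383), np.int64(-25)), (np.int64(387), np.int64(22)), (np.int64(388), np.int64(31))]
```

```bash
python3 - <<'E'
from look import *
s=readout.sense();c=cam('wrist',s);g=cv2.imread('pics/w11.png',0).astype(int)
T=s['tcp_pos'];M=quat(s['ee_rot']).as_matrix()
for col in (235,250,265): print(col,g[55:90,col].tolist())
P=onz(c,[(250.0,15),(250.3,65),(250,67),(250,69)],.092); print(P.round(4),((P-T)@M*1000).round(1))
P=onz(c,[(250.0,74),(250.3,77)],T[2]+.034); print(((P-T)@M*1000).round(1))
E
```

```text
235 [223, 223, 222, 223, 223, 222, 224, 223, 224, 222, 217, 192, 146, 100, 78, 83, 136, 208, 222, 217, 198, 183, 203, 213, 216, 219, 220, 221, 222, 223, 223, 223, 222, 222, 222]
250 [225, 225, 224, 224, 225, 224, 224, 224, 224, 224, 219, 197, 150, 104, 84, 77, 137, 210, 223, 217, 197, 186, 203, 213, 217, 219, 220, 222, 223, 223, 224, 222, 223, 223, 223]
265 [224, 225, 225, 224, 224, 226, 225, 224, 225, 225, 222, 202, 161, 108, 81, 83, 121, 188, 218, 218, 197, 188, 204, 212, 217, 219, 221, 223, 224, 223, 223, 223, 224, 224, 223]
[[0.4702 0.4924 0.092 ]
 [0.4662 0.4442 0.092 ]
 [0.4657 0.4422 0.092 ]
 [0.4655 0.4403 0.092 ]] [[152.6  -5.  205.6]
 [104.3  -4.8 205.6]
 [102.3  -5.1 205.6]
 [100.3  -5.1 205.6]]
[[ 75.3  -1.8 -34. ]
 [ 74.3  -1.7 -34. ]]
```

Half brick's near end is 27 mm ahead of the held brick's end and 5 mm to one side; yaw agrees. Shifting, leaving about 7 mm end gap, and descending.

>>> arm_command(moves=[{"tx":20,"ty":-5,"tz":0,"yaw":0},{"tx":0,"ty":0,"tz":40,"yaw":0},{"tx":0,"ty":0,"tz":45,"yaw":0},{"tx":0,"ty":0,"tz":45,"yaw":0},{"tx":0,"ty":0,"tz":45,"yaw":0},{"tx":0,"ty":0,"tz":30,"yaw":0},{"tx":0,"ty":0,"tz":15,"yaw":0},{"tx":0,"ty":0,"tz":5,"yaw":0}])

```text
time_s: 21.95
tcp_pos: [0.4581, 0.3604, 0.0711]
ee_rot: [0.0, 0.737, 0.676, -0.001]
contact_force: [-0.3, 0.8, -3.1]
width: 0.0634
finger_force: 30.0
```

>>> arm_command(moves=[{"tx":0,"ty":0,"tz":4,"yaw":0},{"tx":0,"ty":0,"tz":4,"yaw":0},{"tx":0,"ty":0,"tz":2,"yaw":0},{"tx":0,"ty":0,"tz":0,"yaw":0},{"tx":0,"ty":0,"tz":0,"yaw":0},{"tx":0,"ty":0,"tz":0,"yaw":0},{"tx":0,"ty":0,"tz":0,"yaw":0},{"tx":0,"ty":0,"tz":0,"yaw":0}])

```text
time_s: 22.75
tcp_pos: [0.4587, 0.3603, 0.0625]
ee_rot: [-0.0, 0.737, 0.676, 0.0]
contact_force: [0.5, 0.2, -4.1]
width: 0.0639
finger_force: 30.0
```

```bash
python3 - <<'E'
from look import *
im,c=look('w12',())
s=readout.sense();T=s['tcp_pos'];M=quat(s['ee_rot']).as_matrix();print(s['contact_force'])
g=cv2.cvtColor(im,cv2.COLOR_RGB2GRAY).astype(int)
for r in (20,40,55,65,90,110):
    d=np.diff(g[r]); print(r,[(int(i),int(d[i])) for i in np.where(abs(d)>20)[0] if 120<i<390])
for col in (200,250,300): print(col,g[45:90,col].tolist())
E
```

```text
tcp [0.4587 0.3603 0.0625] tool y ang -4.96 [-1.19  0.62  0.64  1.89 -0.5   0.8  -0.37]
[-0.46231658  0.5042842  -3.15470945]
20 [(166, 40), (167, 57), (168, 26), (342, -22), (343, -67), (344, -53)]
40 [(167, 42), (168, 41), (169, 22), (341, -30), (342, -59), (343, -49)]
55 [(169, 31), (170, 21), (340, -25), (341, -55), (342, -42)]
65 [(176, 21), (177, 37), (332, -27), (333, -38), (334, -23)]
90 [(164, 37), (165, 48), (342, -45), (343, -65), (344, -34)]
110 [(165, 35), (166, 44), (167, 32), (341, -38), (342, -67), (343, -42)]
200 [227, 227, 227, 227, 227, 227, 224, 219, 207, 193, 179, 165, 143, 121, 100, 94, 95, 92, 91, 89, 91, 90, 92, 97, 140, 205, 224, 226, 227, 227, 219, 190, 205, 217, 221, 224, 227, 228, 230, 229, 229, 230, 229, 229, 230]
250 [229, 229, 230, 229, 230, 229, 227, 222, 212, 197, 181, 166, 146, 121, 97, 83, 83, 82, 89, 92, 75, 53, 66, 82, 123, 194, 224, 229, 228, 223, 205, 193, 213, 221, 223, 226, 228, 230, 230, 231, 229, 231, 231, 231, 231]
300 [230, 230, 230, 231, 230, 230, 230, 229, 220, 208, 193, 177, 157, 140, 112, 91, 85, 82, 81, 82, 83, 84, 83, 82, 99, 153, 215, 228, 229, 225, 211, 195, 214, 221, 224, 227, 229, 230, 231, 231, 231, 231, 232, 232, 231]
```

Aligned laterally to under 1 mm, yaw good, gap about 6 mm. Lowering to just above contact, then closing the gap.

>>> arm_command(moves=[{"tx":0,"ty":0,"tz":2,"yaw":0},{"tx":0,"ty":0,"tz":1.5,"yaw":0},{"tx":0,"ty":0,"tz":1,"yaw":0},{"tx":0,"ty":0,"tz":0,"yaw":0},{"tx":1.5,"ty":0,"tz":0,"yaw":0},{"tx":1.5,"ty":0,"tz":0,"yaw":0},{"tx":0,"ty":0,"tz":0,"yaw":0},{"tx":0,"ty":0,"tz":0,"yaw":0}])

```text
time_s: 23.6
tcp_pos: [0.459, 0.3634, 0.0579]
ee_rot: [0.0, 0.737, 0.676, 0.0]
contact_force: [-0.2, 0.0, -3.3]
width: 0.0638
finger_force: 30.0
```

>>> arm_command(moves=[{"tx":0.5,"ty":0,"tz":0,"yaw":0},{"tx":0.5,"ty":0,"tz":0,"yaw":0},{"tx":0.5,"ty":0,"tz":0,"yaw":0},{"tx":0.5,"ty":0,"tz":0,"yaw":0},{"tx":0,"ty":0,"tz":0,"yaw":0},{"tx":0,"ty":0,"tz":0,"yaw":0},{"tx":0,"ty":0,"tz":0,"yaw":0},{"tx":0,"ty":0,"tz":0,"yaw":0}])

```text
time_s: 24.4
tcp_pos: [0.4591, 0.3652, 0.0579]
ee_rot: [0.0, 0.737, 0.676, 0.0]
contact_force: [-0.5, 0.0, -4.5]
width: 0.0641
finger_force: 30.0
```

```bash
python3 - <<'E'
from look import *
im,c=look('w13',())
print(readout.sense()['contact_force'])
g=cv2.cvtColor(im,cv2.COLOR_RGB2GRAY).astype(int)
for col in (200,250,300): print(col,g[50:90,col].tolist())
E
```

```text
tcp [0.4591 0.3652 0.0579] tool y ang -4.96 [-1.19  0.63  0.63  1.88 -0.51  0.8  -0.37]
[ 0.80898226 -0.72348351 -3.24734804]
200 [226, 226, 227, 227, 227, 227, 228, 228, 228, 227, 227, 228, 228, 227, 223, 216, 205, 193, 175, 160, 140, 115, 96, 88, 89, 109, 158, 201, 217, 221, 223, 225, 228, 230, 230, 229, 229, 229, 230, 230]
250 [228, 229, 229, 230, 229, 230, 230, 229, 230, 229, 229, 230, 229, 228, 226, 220, 209, 194, 179, 162, 142, 112, 90, 83, 89, 122, 175, 213, 222, 224, 227, 228, 230, 231, 230, 231, 231, 231, 232, 231]
300 [231, 230, 230, 229, 229, 229, 230, 230, 231, 231, 230, 230, 231, 230, 230, 225, 218, 206, 189, 175, 156, 131, 106, 87, 87, 116, 174, 213, 222, 224, 228, 229, 230, 231, 231, 232, 231, 232, 232, 231]
```

>>> arm_command(moves=[{"tx":0.5,"ty":0,"tz":0,"yaw":0},{"tx":0,"ty":0,"tz":0.4,"yaw":0},{"tx":0,"ty":0,"tz":0.4,"yaw":0},{"tx":0,"ty":0,"tz":0.4,"yaw":0},{"tx":0,"ty":0,"tz":0,"yaw":0},{"tx":0,"ty":0,"tz":0,"yaw":0},{"tx":0,"ty":0,"tz":0,"yaw":0},{"tx":0,"ty":0,"tz":0,"yaw":0}])

```text
time_s: 25.25
tcp_pos: [0.4592, 0.3658, 0.0569]
ee_rot: [-0.0, 0.737, 0.676, 0.0]
contact_force: [-3.1, -0.8, 4.3]
width: 0.0638
finger_force: 30.0
```

>>> arm_command(moves=[{"tx":0.4,"ty":0,"tz":0,"yaw":0},{"tx":0.4,"ty":0,"tz":0,"yaw":0},{"tx":0,"ty":0,"tz":0,"yaw":0},{"tx":0,"ty":0,"tz":0,"yaw":0},{"tx":0,"ty":0,"tz":0,"yaw":0},{"tx":0,"ty":0,"tz":0,"yaw":0},{"tx":0,"ty":0,"tz":0,"yaw":0},{"tx":0,"ty":0,"tz":0,"yaw":0}])

```text
time_s: 26.05
tcp_pos: [0.4592, 0.3658, 0.0569]
ee_rot: [0.0, 0.737, 0.676, -0.0]
contact_force: [-3.5, -3.2, 6.4]
width: 0.0639
finger_force: 30.0
```

Seated at the expected height (0.0569). Pushing slightly more to see whether the resistance is the end contact.

>>> arm_command(moves=[{"tx":0,"ty":0,"tz":-0.3,"yaw":0},{"tx":0.4,"ty":0,"tz":0,"yaw":0},{"tx":0.4,"ty":0,"tz":0,"yaw":0},{"tx":0.4,"ty":0,"tz":0,"yaw":0},{"tx":0,"ty":0,"tz":0,"yaw":0},{"tx":0,"ty":0,"tz":0,"yaw":0},{"tx":0,"ty":0,"tz":0,"yaw":0},{"tx":0,"ty":0,"tz":0,"yaw":0}])

```text
time_s: 26.85
tcp_pos: [0.4595, 0.3665, 0.0569]
ee_rot: [0.0, 0.737, 0.676, -0.001]
contact_force: [-1.2, -6.0, 3.5]
width: 0.0639
finger_force: 30.0
```

```bash
python3 - <<'E'
from look import *
im,c=look('w14',())
print(readout.sense()['contact_force'])
g=cv2.cvtColor(im,cv2.COLOR_RGB2GRAY).astype(int)
for col in (200,250,300): print(col,g[60:90,col].tolist())
for r in (20,40,55,90,110):
    d=np.diff(g[r]); print(r,[(int(i),int(d[i])) for i in np.where(abs(d)>30)[0] if 120<i<390])
E
```

```text
tcp [0.4595 0.3665 0.0569] tool y ang -5.01 [-1.19  0.64  0.63  1.88 -0.51  0.8  -0.37]
[-0.6281384  -5.93503707  3.27020161]
200 [227, 227, 228, 227, 228, 228, 227, 226, 220, 211, 196, 183, 167, 146, 122, 110, 147, 196, 216, 221, 223, 226, 228, 229, 229, 229, 229, 230, 229, 230]
250 [229, 230, 229, 230, 230, 230, 230, 226, 219, 209, 194, 180, 162, 141, 116, 123, 171, 211, 220, 223, 226, 228, 230, 231, 231, 231, 231, 232, 231, 231]
300 [230, 231, 230, 230, 230, 230, 230, 229, 223, 213, 200, 182, 168, 147, 121, 123, 170, 213, 219, 223, 227, 228, 230, 231, 232, 231, 232, 232, 232, 232]
20 [(162, 56), (163, 34), (346, -56), (347, -60)]
40 [(163, 42), (164, 38), (345, -42), (346, -63), (347, -41)]
55 [(163, 35), (164, 40), (345, -70), (346, -55)]
90 [(164, 35), (165, 45), (342, -42), (343, -68), (344, -39)]
110 [(165, 39), (166, 44), (341, -33), (342, -70), (343, -42)]
```

The dark gap has closed to a groove between the fillets and 6 N of end reaction shows: tight. Releasing and retreating straight up.

>>> arm_command(moves=[{"tx":0,"ty":0,"tz":-0.3,"yaw":0},{"tx":0,"ty":0,"tz":0,"yaw":0},{"tx":0,"ty":0,"tz":0,"yaw":0},{"tx":0,"ty":0,"tz":0,"yaw":0},{"tx":0,"ty":0,"tz":0,"yaw":0},{"tx":0,"ty":0,"tz":-5,"yaw":0},{"tx":0,"ty":0,"tz":-15,"yaw":0},{"tx":0,"ty":0,"tz":-30,"yaw":0}], gripper=0)

```text
time_s: 27.7
tcp_pos: [0.4583, 0.367, 0.1072]
ee_rot: [0.0, 0.737, 0.676, -0.002]
contact_force: [0.4, 0.8, 0.4]
width: 0.0917
finger_force: 0.0
```

>>> arm_command(moves=[{"tx":0,"ty":0,"tz":-40,"yaw":0},{"tx":0,"ty":0,"tz":-40,"yaw":0},{"tx":0,"ty":0,"tz":-40,"yaw":0},{"tx":0,"ty":0,"tz":-40,"yaw":0},{"tx":0,"ty":0,"tz":-40,"yaw":0},{"tx":0,"ty":0,"tz":0,"yaw":0},{"tx":0,"ty":0,"tz":0,"yaw":0},{"tx":0,"ty":0,"tz":0,"yaw":0}])

```text
time_s: 28.5
tcp_pos: [0.4587, 0.3674, 0.3068]
ee_rot: [-0.0, 0.737, 0.676, -0.001]
contact_force: [-0.0, 0.4, -1.0]
width: 0.0919
finger_force: 0.0
```

```bash
python3 - <<'E'
from look import *
im,c=look('w15',(('half_center',.07),('brick_center',.07)))
g=cv2.cvtColor(im,cv2.COLOR_RGB2GRAY).astype(int)
for r in range(30,215,15):
    d=np.diff(g[r]); k=[int(i) for i in np.where(abs(d)>30)[0] if 170<i<340]; print(r,[(i,int(d[i])) for i in k])
v=g[:220,250]; print([(i,int(v[i])) for i in range(220) if v[i]<205])
E
```

```text
tcp [0.4587 0.3674 0.3068] tool y ang -4.97 [-1.33  0.38  0.81  1.59 -0.28  1.29 -0.56]
half_center [257.  57.] 0.73 [[0.4709 0.4824 0.07  ]]
brick_center [257. 162.] 0.85 [[0.4605 0.3652 0.07  ]]
30 [(224, 47), (225, 75), (226, 34), (286, -74), (287, -64)]
45 [(218, 38), (219, 36), (286, -43), (293, -57), (294, -36)]
60 [(172, -36), (218, 37), (219, 49), (226, 44), (292, -38), (293, -42)]
75 [(174, -41), (218, 35), (219, 55), (226, 46), (285, -39), (292, -42), (293, -48)]
90 [(176, -41), (218, 40), (219, 52), (226, 33), (227, 32), (291, -33), (292, -41)]
105 [(177, -34), (178, -40), (219, 41), (220, 34), (291, -33), (292, -47)]
120 [(179, -44), (180, -36), (219, 45), (220, 40), (227, 36), (284, -32), (291, -43)]
135 [(181, -54), (182, -35), (219, 44), (220, 43), (227, 44), (290, -31), (291, -47)]
150 [(183, -42), (184, -35), (219, 47), (220, 35), (284, -32), (290, -47)]
165 [(186, -45), (220, 39), (228, 32), (284, -34), (290, -48)]
180 [(188, -48), (220, 45), (221, 36), (228, 40), (289, -46)]
195 [(177, 41), (178, 53), (190, -54), (220, 43), (221, 37), (283, -32), (288, -37), (289, -41)]
210 [(179, 42), (180, 50), (192, -49), (220, 50), (221, 35), (229, 35), (283, -34), (288, -44)]
[(0, 160), (1, 159), (2, 158), (3, 157), (4, 158), (5, 157), (6, 155), (7, 155), (8, 157), (9, 161), (10, 165), (11, 159), (12, 158), (13, 160), (14, 162), (15, 159), (16, 157), (17, 155), (18, 146), (19, 122), (20, 124), (21, 186), (94, 178), (95, 176)]
```

Brick and half brick sides run in one straight line and the joint is a hairline at row 94. Robot clear; handing in.

```bash
python3 -c "
from rig import hand_in
print(hand_in())"
```

```text
the job is handed in; nothing more can be done
None
```

The brick was tipped over the board edge, released, picked up and laid on the lower course, tight against and in line with the half brick by my last measurements. The job was handed in at about 28.6 s, and no verdict came back.

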